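Find the weak spring mount and fold down its tag

TASK

Three spring mounts from the centrifuge stand in a row on the grey service plate. Working along the row from the robot's left to its right, press each rubber pad well down with the fingertips and let it come back, to feel which spring is softest; then push the tag in front of that softest mount down flat to mark it for replacement. Only press and push: lift nothing, leave the other two tags up, and leave the things around the plate as they are.

Things in the scene. Friction and masses are not known exactly. Their poses are not given: they have to be found in the camera images.
- plate: grey service plate fixed to the bench, 165 mm deep (its x), 330 mm wide (its y), 16 mm thick. Origin: centre of its underside; x points away from the robot, y to its left; turned by up to 0.25 rad. Three wells, 100 mm apart, hold the loose mounts (0.4 kg, foot 61 mm wide). They look alike: coil, 43 mm steel cap, black rubber pad; only stiffness differs, and which stands where changes (rules: a = softest, b, c).
- pad_left (a point): centre of the top of the left (+y) rubber pad (39 mm across) at rest, 70 mm above the bench, 35 mm behind the plate's origin; fixed to the plate, does not sink with the pad. The pad goes down up to 14 mm to a hard stop and springs back. All springs start to move at about 1.2 N; 8 mm down takes about 2.5 N on the softest, 6 N on the next, 10 N on the stiffest; 5 N visibly moves any.
- tag_left (a joint): fold-down tag in front (robot side) of the left (+y) mount: 0 = raised, leaning 45 degrees up and away from the robot; 0.785 = folded down flat on the plate. Starts between 0 and 0.15. A stiff hinge keeps it where it is left; it takes about 2 N, pressed down near its middle or beyond.
- tag_left_face (a point): point on the upper face of the left tag, 30 mm from its hinge; moves with it. Aluminium tag 36 mm wide, 54 mm from hinge to free edge, 2.5 mm thick. Its hinge runs along the plate's y, 95 mm in front of the mount's axis (robot side), 21 mm above the bench; the free edge points away from the robot, 60 mm above the bench when raised. Flat, its upper face is 22 mm above the bench.
- pad_middle (a point): centre of the top of the middle rubber pad (39 mm across) at rest, 70 mm above the bench, 35 mm behind the plate's origin; fixed to the plate, does not sink with the pad. The pad goes down up to 14 mm to a hard stop and springs back. All springs start to move at about 1.2 N; 8 mm down takes about 2.5 N on the softest, 6 N on the next, 10 N on the stiffest; 5 N visibly moves any.
- tag_middle (a joint): fold-down tag in front (robot side) of the middle mount: 0 = raised, leaning 45 degrees up and away from the robot; 0.785 = folded down flat on the plate. Starts between 0 and 0.15. A stiff hinge keeps it where it is left; it takes about 2 N, pressed down near its middle or beyond.
- tag_middle_face (a point): point on the upper face of the middle tag, 30 mm from its hinge; moves with it. Aluminium tag 36 mm wide, 54 mm from hinge to free edge, 2.5 mm thick. Its hinge runs along the plate's y, 95 mm in front of the mount's axis (robot side), 21 mm above the bench; the free edge points away from the robot, 60 mm above the bench when raised. Flat, its upper face is 22 mm above the bench.
- pad_right (a point): centre of the top of the right (-y) rubber pad (39 mm across) at rest, 70 mm above the bench, 35 mm behind the plate's origin; fixed to the plate, does not sink with the pad. The pad goes down up to 14 mm to a hard stop and springs back. All springs start to move at about 1.2 N; 8 mm down takes about 2.5 N on the softest, 6 N on the next, 10 N on the stiffest; 5 N visibly moves any.
- tag_right (a joint): fold-down tag in front (robot side) of the right (-y) mount: 0 = raised, leaning 45 degrees up and away from the robot; 0.785 = folded down flat on the plate. Starts between 0 and 0.15. A stiff hinge keeps it where it is left; it takes about 2 N, pressed down near its middle or beyond.
- tag_right_face (a point): point on the upper face of the right tag, 30 mm from its hinge; moves with it. Aluminium tag 36 mm wide, 54 mm from hinge to free edge, 2.5 mm thick. Its hinge runs along the plate's y, 95 mm in front of the mount's axis (robot side), 21 mm above the bench; the free edge points away from the robot, 60 mm above the bench when raised. Flat, its upper face is 22 mm above the bench.
- forceps: bystander, to be left alone: steel forceps, 126 x 12 x 8 mm, lying on the bench beside the plate's right end. Origin: centre of its underside.
- marker: bystander, to be left alone: slide marker pen with cap, 130 x 11 x 14 mm, lying on the bench beside the plate's left end. Origin: centre of its underside.
- oil_bottle: bystander, to be left alone: small brown bottle, 26 mm across, 52 mm tall, standing close behind the plate, left of its middle. Origin: centre of its underside.
- eyepiece: bystander, to be left alone: spare microscope eyepiece, 34 mm across, 48 mm tall, standing close behind the plate, right of its middle. Origin: centre of its underside.
- tape_roll: bystander, to be left alone: roll of white cloth tape, 85 mm across, 25 mm tall, lying to the left of the plate. Origin: centre of its underside.
- coverslips: bystander, to be left alone: flat white box of cover slips, 46 x 62 x 16 mm, lying farther to the left. Origin: centre of its underside.

How it is judged (in metres and radians):
On the way, in this order (a step that is already met when the one before it is completed fails the run):
1. the left pad is pressed at least 2 mm down, all tags still up (((horizontal distance between cap_a_c0 and pad_left below 0.03 m and height (world z) of cap_a_c0 below 0.0568 m) or (horizontal distance between cap_b_c0 and pad_left below 0.03 m and height (world z) of cap_b_c0 below 0.0568 m) or (horizontal distance between cap_c_c0 and pad_left below 0.03 m and height (world z) of cap_c_c0 below 0.0568 m)) and value of joint each of tag_left, tag_middle, tag_right below 0.3 rad), for 0.1 s.
2. the middle pad is pressed at least 2 mm down, all tags still up (((horizontal distance between cap_a_c0 and pad_middle below 0.03 m and height (world z) of cap_a_c0 below 0.0568 m) or (horizontal distance between cap_b_c0 and pad_middle below 0.03 m and height (world z) of cap_b_c0 below 0.0568 m) or (horizontal distance between cap_c_c0 and pad_middle below 0.03 m and height (world z) of cap_c_c0 below 0.0568 m)) and value of joint each of tag_left, tag_middle, tag_right below 0.3 rad), for 0.1 s.
3. the right pad is pressed at least 2 mm down, all tags still up (((horizontal distance between cap_a_c0 and pad_right below 0.03 m and height (world z) of cap_a_c0 below 0.0568 m) or (horizontal distance between cap_b_c0 and pad_right below 0.03 m and height (world z) of cap_b_c0 below 0.0568 m) or (horizontal distance between cap_c_c0 and pad_right below 0.03 m and height (world z) of cap_c_c0 below 0.0568 m)) and value of joint each of tag_left, tag_middle, tag_right below 0.3 rad), for 0.1 s.
4. the tag of the softest mount is folded flat, the other two tags are up (((horizontal distance between cap_a_c0 and pad_left below 0.03 m and value of joint tag_left above 0.7 rad and value of joint each of tag_middle, tag_right below 0.3 rad) or (horizontal distance between cap_a_c0 and pad_middle below 0.03 m and value of joint tag_middle above 0.7 rad and value of joint each of tag_left, tag_right below 0.3 rad) or (horizontal distance between cap_a_c0 and pad_right below 0.03 m and value of joint tag_right above 0.7 rad and value of joint each of tag_left, tag_middle below 0.3 rad))), for 0.2 s.
At the end, for the whole second after the job is handed in: the tag in front of the softest mount lies flat (within 5 degrees), the other two tags are still up (folded by less than 0.3 rad), all three pads have sprung back up, the three mounts sit in their wells and the bystanders are where they were (within 30 mm) (((horizontal distance between cap_a_c0 and pad_left below 0.03 m and value of joint tag_left above 0.7 rad and value of joint each of tag_middle, tag_right below 0.3 rad) or (horizontal distance between cap_a_c0 and pad_middle below 0.03 m and value of joint tag_middle above 0.7 rad and value of joint each of tag_left, tag_right below 0.3 rad) or (horizontal distance between cap_a_c0 and pad_right below 0.03 m and value of joint tag_right above 0.7 rad and value of joint each of tag_left, tag_middle below 0.3 rad)) and height (world z) of each of cap_a_c0, cap_b_c0, cap_c_c0 above 0.0573 m and (horizontal distance between mount_a_c2 and pad_left below 0.008 m or horizontal distance between mount_a_c2 and pad_middle below 0.008 m or horizontal distance between mount_a_c2 and pad_right below 0.008 m) and (horizontal distance between mount_b_c2 and pad_left below 0.008 m or horizontal distance between mount_b_c2 and pad_middle below 0.008 m or horizontal distance between mount_b_c2 and pad_right below 0.008 m) and (horizontal distance between mount_c_c2 and pad_left below 0.008 m or horizontal distance between mount_c_c2 and pad_middle below 0.008 m or horizontal distance between mount_c_c2 and pad_right below 0.008 m) and angle between each of mount_a_c2, mount_b_c2, mount_c_c2's own z axis and vertical below 0.1 rad and distance of each of forceps, marker, oil_bottle, eyepiece, tape_roll, coverslips from where it was at the start of the episode below 0.03 m); the robot touches nothing.
It fails at once if the tag of a mount that is not the softest is pushed down ((horizontal distance between cap_a_c0 and pad_left below 0.03 m and value of joint any of tag_middle, tag_right above 0.4 rad) or (horizontal distance between cap_a_c0 and pad_middle below 0.03 m and value of joint any of tag_left, tag_right above 0.4 rad) or (horizontal distance between cap_a_c0 and pad_right below 0.03 m and value of joint any of tag_left, tag_middle above 0.4 rad)).
It fails at once if a mount is lifted out of its well or tipped (height (world z) of any of mount_a_c2, mount_b_c2, mount_c_c2 above 0.042 m or angle between any of mount_a_c2, mount_b_c2, mount_c_c2's own z axis and vertical above 0.3 rad).
It fails at once if a bystander is lifted or knocked away (distance of any of forceps, marker, oil_bottle, eyepiece, tape_roll, coverslips from where it was at the start of the episode above 0.04 m or height (world z) of any of forceps, marker, oil_bottle, eyepiece, tape_roll, coverslips above 0.02 m).
It also fails if it takes over 45 s, if anything falls off the work surface, if the arm or the gripper's body presses on something with over 40 N, if the wrist force passes 120 N, or if a joint passes its speed limit or range.

ROBOT

A 6-joint arm with a two-finger parallel gripper is mounted at the origin on a cart in front of the work surface, level with it; the furniture and walls round the work are solid. World frame = base frame: x ahead of the robot, y to its left, z up, the work surface at z = 0. Lengths are in mm, angles in rad, forces in N, time in s.
With the tool pointing down it reaches from about 350 to 875 mm from the base axis. Payload 4.2 kg.
Tool frame: the origin (TCP) lies at the very end of the fingers, on their centre line; the grasp point (between the pads) lies arm.grip_point_offset behind it (arm.grip_point_offset is the distance from the TCP to the grasp point, in mm); z points along the fingers, y is the line along which they close (so a half turn about z gives the same grasp; the last joint's range is limited). The gripper opens to 85 mm and grips with 20 to 120 N. Pads are 22 mm wide; open, the fingers measure 114 mm over their backs; the gripper's body (76 mm by 85 mm) begins 54 mm behind the grasp point. The pads swing forward as they close: fully open they stand 13 mm farther back than shut.
Start: joints at [1.441, 0.385, 0.008, 0, -1.194, -0.259], TCP at [236.891, 578.344, 231.312] pointing down, gripper open.
Joint ranges: [-3.14, 3.14], [-1.21, 2.06], [-1.07, 1.41], [-3.16, 2.05], [-2.99, -0.16], [-3.1, 3.1]. Speed limits (rad/s): [2.79, 2.79, 3.14, 3.14, 3.14, 3.14].

INTERFACE

Orientations are given as a unit quaternion [x, y, z, w].
In Python, from bench import arm, cams, ticket gives the robot as it stands.
- The arm moves only by the tool servo_tool, never from a script. Its argument "commands" is a list that holds one entry, the list of rows, each a list of 7 numbers: the closure in counts, from 0 (fully open) to 255 (shut), then the shift along the tool's x, y, z in m, then the turn, a rotation vector about the tool's x, y, z in degrees. In form: [[[grip, x, y, z, ax, ay, az], ...]]. A call has 1 to 10 rows; each row shifts and turns the commanded pose from where the row before left it, along the tool's axes as they then stand; what a row does not reach is not made up. A row lasts 1/12 s, in which the tool goes at most 41.7 mm and 7.16 degrees, less where a joint would pass 70% of its speed; a pose out of reach is approached as far as the arm can. A call with a gripper value outside its range is refused whole. The fingers move at their own pace and stop on an object; the grip force is fixed at half the most. Time passes only in rows, so rows that do not move let the fingers close. It gives the time, the measured TCP pose, the force, the opening and the grip force at its end, in the units of the state.
- arm.read_state(): the state, without advancing time (a new reading comes with each control period).
- cams.get_image(name): name is "side" or "top" or "wrist"; returns a dict with "frame" (400x640x3 uint8, blue, green, red), "K" (3x3 intrinsics, pixels), "T" (4x4, takes a point from camera to world coordinates). Camera axes: x right, y up, looking along -z (the intrinsics and any distortion apply to the point x, -y, -z); pixel columns grow to the right and rows downward; lengths in mm; the calibration is good to about 2 mm. A picture is of the moment at which its call begins. There is no depth.
- ticket.job_done(): hands the job in; it is judged then, once.
The state is a dict: "clock": time; "joints": joint angles; "joint_vel": joint speeds; "joint_efforts": joint torques, N m; "position": TCP position; "ee_rot": TCP orientation; "contact_force": force on the tool from outside, world axes, zero at the start; "wrist_torque": the same for the moment, N m; "gripper_width": finger opening in mm; "grasp_force": force on a finger pad.
Only numpy, scipy, OpenCV 4.12 (cv2) and the standard library are available. Lean on these libraries where they do the work, as an engineer would, in place of code of your own. Each camera call takes 0.05 s, during which the arm holds its last target. There are 200 camera calls.

## Working session

There is one attempt and no reset: what is moved stays moved. The work goes in short steps, Python scripts to look and compute and a tool call to move; the robot and the scene stay as the last step left them, time stands still between calls to the robot, and variables do not carry over. Pictures are saved under pics/ and viewed, at most 10 in all, crops included, and the job is handed in when it is done.

Besides the shell and the picture viewer there is one more tool, called as name([rows], argument=value, ...), one row to a line, values as JSON. servo_tool: Moves the arm, as the interface text tells. Its arguments: {"type":"object","properties":{"commands":{"type":"array","items":{"type":"array","items":{"type":"array","items":{"type":"number"}}}}},"required":["commands"]}

```bash
mkdir -p pics; python3 - <<'E'
from bench import arm,cams
import cv2,numpy as np
for n in("top","side"):
    r=cams.get_image(n); cv2.imwrite(f"pics/{n}0.png",r["frame"]); np.savez(n+"0.npz",K=r["K"],T=r["T"]); print(n,r["K"].tolist(),r["T"].round(3).tolist(),[k for k in r])
s=arm.read_state(); print(s, arm.grip_point_offset)
E
```

```text
top [[398.16879088690905, 0.0, 314.34776944782374], [0.0, 398.16879088690905, 197.06813720392918], [0.0, 0.0, 1.0]] [[-0.017, 0.997, -0.081, 491.177], [-1.0, -0.018, -0.011, 265.654], [-0.012, 0.081, 0.997, 996.662], [0.0, 0.0, 0.0, 1.0]] ['frame', 'K', 'T']
side [[367.69722322580526, 0.0, 318.173345947025], [0.0, 367.69722322580526, 196.32668791630485], [0.0, 0.0, 1.0]] [[0.8, 0.373, -0.47, 124.487], [-0.6, 0.471, -0.647, -353.61], [-0.02, 0.8, 0.6, 637.797], [0.0, 0.0, 0.0, 1.0]] ['frame', 'K', 'T']
{'clock': 0.1, 'joints': array([ 1.44062858e+00,  3.85485605e-01,  6.77570775e-03, -4.15451185e-04,
       -1.19399296e+00, -2.58631452e-01]), 'joint_vel': array([ 0.00022573, -0.00236397,  0.00265663,  0.00337996, -0.00129968,
       -0.00062259]), 'joint_efforts': array([-2.70989631e-04, -3.93321347e+01,  1.88927776e+01,  4.19796109e+00,
       -2.61112807e-03,  4.10695904e-06]), 'position': array([236.69821363, 577.89307557, 230.33545172]), 'ee_rot': array([ 9.81148562e-01, -1.93252561e-01, -1.31493727e-04,  9.63692666e-04]), 'contact_force': array([ 0.50157204,  0.3900451 , -0.68271544]), 'wrist_torque': array([ 0.04564634,  0.02099743, -0.00021543]), 'grasp_force': 0.0, 'gripper_width': 85.42880038128408} 18.700000000000003
```

View pics/top0.png

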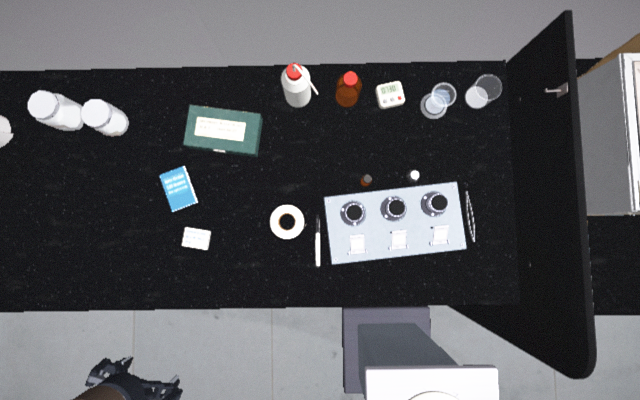

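View pics/side0.png

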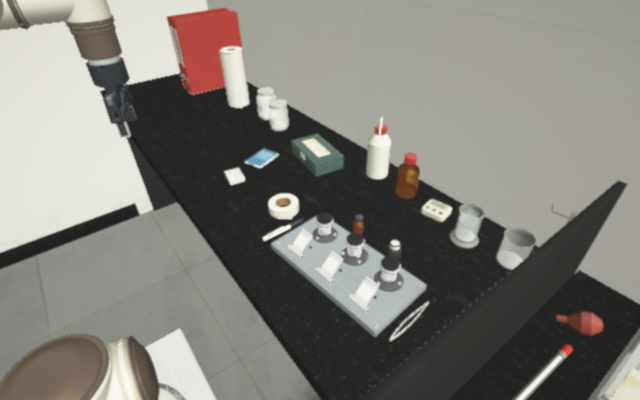

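The top view shows the plate with corners at about (324,195), (458,182), (466,248) and (331,264). The pads are near (354,211), (396,206) and (438,202), and the tags near (357,243), (399,239) and (439,235). I'll enlarge it.

```bash
python3 - <<'E'
import cv2
f=cv2.imread("pics/top0.png")[165:275,310:485]
cv2.imwrite("pics/c1.png",cv2.resize(f,None,fx=4.5,fy=4.5,interpolation=cv2.INTER_CUBIC))
E
cat > h.py <<'E'
import numpy as np,cv2
def px2w(n,u,v,z):
    d=np.load(n+"0.npz");K,T=d["K"],d["T"]
    r=T[:3,:3]@np.array([(u-K[0,2])/K[0,0],-(v-K[1,2])/K[1,1],-1]);c=T[:3,3]
    return c+r*(z-c[2])/r[2]
E
```

```text
(no output)
```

View pics/c1.png

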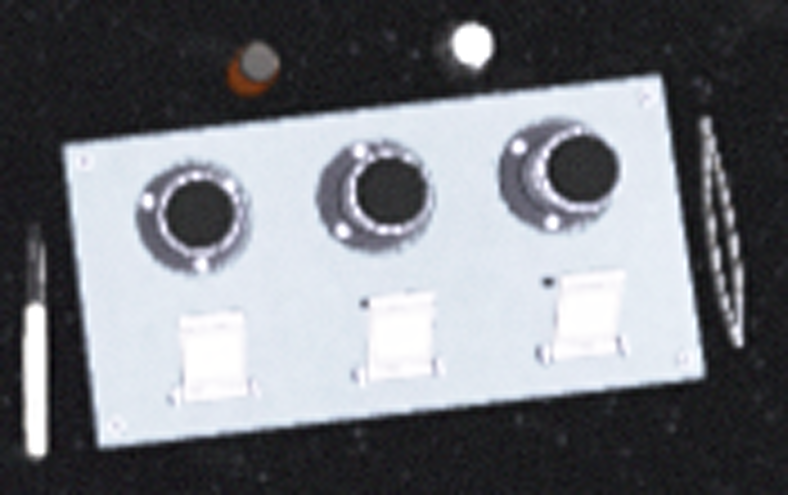

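The enlarged crop gives the plate corners at (63,146), (661,75), (705,377) and (99,448), the pad tops at (199,213), (391,190) and (583,169), and all three tags up.

```bash
python3 - <<'E'
from h import *
f=lambda u,v,z:px2w("top",310+(u+.5)/4.5-.5,165+(v+.5)/4.5-.5,z)
C=[f(u,v,16) for u,v in[(63,146),(661,75),(705,377),(99,448)]]
P=[f(u,v,70) for u,v in[(199,213),(391,190),(583,169)]]
for c in C:print(c.round(1))
o=np.mean(C,0);yv=(C[0]+C[3]-C[1]-C[2])/2;print(o.round(1),np.linalg.norm(yv))
th=np.arctan2(-yv[0],yv[1]);print("yaw",th,"pad yaw",np.arctan2(-(P[0]-P[2])[0],(P[0]-P[2])[1]))
R=np.array([[np.cos(th),-np.sin(th)],[np.sin(th),np.cos(th)]])
for i,n in enumerate("LMR"):
    e=lambda x:(o[:2]+R@[x,100-100*i]).round(1)
    print(n,P[i].round(1),"model pad",e(35),"hinge",e(-60),"edge",e(-60+38),"face",e(-60+21))
for u,v,z in[(257,62,52),(472,45,48)]:print(f(u,v,z).round(1))
from scipy.spatial.transform import Rotation as Ro
from bench import arm
print(Ro.from_quat(arm.read_state()["ee_rot"]).as_matrix().round(3))
E
```

```text
[570.5 253.1  16. ]
[603.8 -75.5  16. ]
[439.  -91.8  16. ]
[406.1 236.7  16. ]
[504.9  80.6  16. ] 330.21327542109685
yaw 0.10023450418470779 pad yaw 0.09682321992528468
L [530.2 184.2  70. ] model pad [529.7 183.6] hinge [435.2 174.1] edge [473.  177.9] face [456.  176.2]
M [540.3  84.8  70. ] model pad [539.7  84.1] hinge [445.2  74.6] edge [483.   78.4] face [466.1  76.7]
R [549.5 -14.4  70. ] model pad [549.7 -15.4] hinge [455.2 -24.9] edge [493.  -21.1] face [476.1 -22.8]
[610.5 149.9  52. ]
[618.  35.  48.]
[[ 0.925 -0.379 -0.001]
 [-0.379 -0.925 -0.002]
 [ 0.     0.002 -1.   ]]
```

servo_tool([
  [[255,0,0,0,0,0,-7],[255,0,0,0,0,0,-7],[255,0,0,0,0,0,-7],[255,0,0,0,0,0,-7],[255,0.018,0.03,0,0,0,0],[255,0.018,0.03,0,0,0,0],[255,0.018,0.03,0,0,0,0],[255,0.018,0.03,0,0,0,0],[255,0.018,0.03,0,0,0,0],[255,0.018,0.03,0,0,0,0]],
])

```text
clock: 0.93
position: [362.8, 408.3, 230.9]
ee_rot: [0.999, 0.05, -0.0, 0.0]
contact_force: [0.3, -0.4, -0.8]
gripper_width: 0.1
grasp_force: 0.0
```

servo_tool([
  [[255,0.018,0.03,0,0,0,0],[255,0.018,0.03,0,0,0,0],[255,0.018,0.03,0,0,0,0],[255,0.018,0.03,0,0,0,0],[255,0.018,0.03,0,0,0,0],[255,0.018,0.03,0,0,0,0],[255,0.018,0.03,0,0,0,0],[255,0.018,0.03,0,0,0,0],[255,0,0,0,0,0,0],[255,0,0,0,0,0,0]],
])

```text
clock: 1.77
position: [530.0, 183.8, 230.5]
ee_rot: [0.999, 0.048, -0.001, 0.0]
contact_force: [-0.1, 0.5, 0.5]
gripper_width: -0.3
grasp_force: 0.0
```

servo_tool([
  [[255,0,0,0.03,0,0,0],[255,0,0,0.03,0,0,0],[255,0,0,0.03,0,0,0],[255,0,0,0.03,0,0,0],[255,0,0,0.02,0,0,0],[255,0,0,0.012,0,0,0],[255,0,0,0,0,0,0],[255,0,0,0,0,0,0]],
])

```text
clock: 2.43
position: [528.9, 186.2, 78.9]
ee_rot: [0.999, 0.051, -0.001, 0.0]
contact_force: [0.8, 0.5, 1.2]
gripper_width: 0.3
grasp_force: 0.0
```

servo_tool([
  [[255,0,0,0.004,0,0,0],[255,0,0,0.004,0,0,0],[255,0,0,0.004,0,0,0],[255,0,0,0.004,0,0,0],[255,0,0,0,0,0,0],[255,0,0,0,0,0,0],[255,0,0,0,0,0,0]],
])

```text
clock: 3.02
position: [530.1, 186.2, 64.1]
ee_rot: [0.999, 0.05, 0.001, -0.001]
contact_force: [-1.3, 2.0, 5.5]
gripper_width: -0.2
grasp_force: 2.5
```

servo_tool([
  [[255,0,0,0,0,0,0]],
])

```text
clock: 3.1
position: [530.1, 186.2, 64.0]
ee_rot: [0.999, 0.05, 0.001, -0.001]
contact_force: [-2.2, 3.2, 5.1]
gripper_width: 0.2
grasp_force: 2.5
```

servo_tool([
  [[255,0,0,0.002,0,0,0],[255,0,0,0.002,0,0,0],[255,0,0,0,0,0,0],[255,0,0,0,0,0,0],[255,0,0,0,0,0,0]],
])

```text
clock: 3.52
position: [530.1, 186.2, 60.2]
ee_rot: [0.999, 0.05, 0.001, -0.001]
contact_force: [-1.4, 2.0, 7.5]
gripper_width: 0.0
grasp_force: 3.6
```

```bash
python3 - <<'E'
from bench import arm,cams
import cv2
a=cams.get_image("side")["frame"][190:340,250:450]
for _ in range(3): s=arm.read_state();print(s["position"],s["contact_force"]);t=cams.get_image("top")["frame"][165:275,310:485]
w=cams.get_image("wrist")["frame"]
a=cv2.resize(a,(500,375),interpolation=2);w=cv2.resize(w,(300,188))
o=cv2.copyMakeBorder(w,0,187,0,0,0);cv2.imwrite("pics/p1.png",cv2.hconcat([a,o]))
E
```

```text
[530.14810328 186.1874081   60.26392577] [-1.57858913  2.32059341  7.7725565 ]
[530.12315753 186.1973379   60.28184155] [-0.52464694  2.55858011  6.8177712 ]
[530.16084529 186.22234862  60.27481828] [-0.63957825  4.36781252  7.57796174]
```

View pics/p1.png

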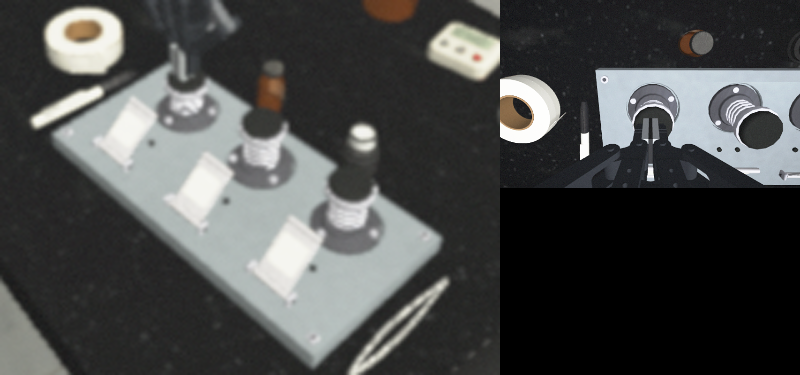

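The fingertips sit centred on the left pad, which is about 10 mm down at roughly 7.4 N. That slope fits the "next" spring, so left isn't the softest. On to the middle pad.

servo_tool([
  [[255,0,0,-0.015,0,0,0],[255,0,0,-0.015,0,0,0],[255,0,0.026,0,0,0,0],[255,0,0.026,0,0,0,0],[255,0,0.025,0,0,0,0],[255,0,0.025,0,0,0,0],[255,0,0,0,0,0,0],[255,0,0,0,0,0,0],[255,0,0,0,0,0,0]],
])

```text
clock: 4.52
position: [539.4, 83.8, 88.8]
ee_rot: [0.999, 0.05, -0.001, 0.0]
contact_force: [0.1, 0.3, -1.4]
gripper_width: -0.1
grasp_force: 0.0
```

servo_tool([
  [[255,0,0,0.01,0,0,0],[255,0,0,0.004,0,0,0],[255,0,0,0.004,0,0,0],[255,0,0,0.004,0,0,0],[255,0,0,0.004,0,0,0],[255,0,0,0.003,0,0,0],[255,0,0,0,0,0,0],[255,0,0,0,0,0,0],[255,0,0,0,0,0,0]],
])

```text
clock: 5.27
position: [539.2, 84.5, 61.4]
ee_rot: [0.999, 0.05, -0.0, 0.0]
contact_force: [-4.5, 1.4, 10.2]
gripper_width: 0.1
grasp_force: 5.4
```

servo_tool([
  [[255,0,0,0,0,0,0]],
])

```text
clock: 5.35
position: [539.2, 84.5, 61.5]
ee_rot: [0.999, 0.05, -0.0, 0.0]
contact_force: [-6.1, 2.1, 10.6]
gripper_width: 0.0
grasp_force: 5.4
```

The middle pad takes about 10.4 N at 8.5 mm down, so it's the stiffest. Next is the right pad.

servo_tool([
  [[255,0,0,-0.015,0,0,0],[255,0,0,-0.015,0,0,0],[255,0,0.025,0,0,0,0],[255,0,0.025,0,0,0,0],[255,0,0.025,0,0,0,0],[255,0,0.025,0,0,0,0],[255,0,0,0,0,0,0],[255,0,0,0,0,0,0],[255,0,0,0,0,0,0]],
])

```text
clock: 6.1
position: [549.7, -15.1, 90.0]
ee_rot: [0.999, 0.05, -0.0, -0.0]
contact_force: [-0.6, -0.2, 1.6]
gripper_width: -0.2
grasp_force: 0.0
```

servo_tool([
  [[255,0,0,0.01,0,0,0],[255,0,0,0.004,0,0,0],[255,0,0,0.004,0,0,0],[255,0,0,0.004,0,0,0],[255,0,0,0.004,0,0,0],[255,0,0,0.003,0,0,0],[255,0,0,0,0,0,0],[255,0,0,0,0,0,0],[255,0,0,0,0,0,0]],
])

```text
clock: 6.85
position: [549.8, -15.3, 61.6]
ee_rot: [0.999, 0.05, 0.0, -0.0]
contact_force: [-2.1, 1.5, 2.5]
gripper_width: -0.5
grasp_force: 1.3
```

servo_tool([
  [[255,0,0,0,0,0,0]],
])

```text
clock: 6.93
position: [549.9, -15.4, 61.7]
ee_rot: [0.999, 0.05, 0.0, -0.0]
contact_force: [-1.4, 0.7, 3.3]
gripper_width: 0.1
grasp_force: 1.3
```

The right pad takes only about 2.9 N at 8.4 mm down, so it's the softest. I'll raise the tool, move over the right tag and push it flat.

servo_tool([
  [[255,0,0,-0.015,0,0,0],[255,0,0,-0.015,0,0,0],[255,-0.021,0,0,0,0,0],[255,-0.021,0,0,0,0,0],[255,-0.021,0,0,0,0,0],[255,0,0,0,0,0,0],[255,0,0,0,0,0,0],[255,0,0,0.015,0,0,0],[255,0,0,0.008,0,0,0],[255,0,0,0,0,0,0]],
])

```text
clock: 7.77
position: [486.4, -22.0, 66.6]
ee_rot: [0.999, 0.05, -0.002, 0.0]
contact_force: [-0.2, 0.3, -0.3]
gripper_width: 0.0
grasp_force: 0.0
```

servo_tool([
  [[255,0,0,0.006,0,0,0],[255,0,0,0.006,0,0,0],[255,0,0,0.006,0,0,0],[255,0,0,0.006,0,0,0],[255,0,0,0.006,0,0,0],[255,0,0,0.006,0,0,0],[255,0,0,0.006,0,0,0],[255,0,0,0,0,0,0],[255,0,0,0,0,0,0]],
])

```text
clock: 8.52
position: [486.3, -21.9, 25.7]
ee_rot: [0.999, 0.05, -0.001, 0.0]
contact_force: [-1.0, -0.1, -0.1]
gripper_width: 0.1
grasp_force: 0.0
```

servo_tool([
  [[255,0,0,0.003,0,0,0],[255,0,0,0.002,0,0,0],[255,0,0,0.001,0,0,0],[255,0,0,0,0,0,0],[255,0,0,0,0,0,0],[255,0,0,0,0,0,0]],
])

```text
clock: 9.02
position: [487.2, -21.7, 22.0]
ee_rot: [0.999, 0.05, 0.0, 0.0]
contact_force: [-3.5, 1.0, 12.6]
gripper_width: -0.4
grasp_force: 6.5
```

servo_tool([
  [[255,0,0,-0.03,0,0,0],[255,0,0,-0.03,0,0,0],[255,0,0,-0.03,0,0,0],[255,0,0,-0.04,0,0,0],[255,0,0,-0.04,0,0,0],[255,0,0,0,0,0,0],[255,0,0,0,0,0,0]],
])

```text
clock: 9.6
position: [488.2, -21.3, 192.9]
ee_rot: [0.999, 0.05, 0.003, -0.001]
contact_force: [0.5, -0.1, -0.6]
gripper_width: 0.1
grasp_force: 0.0
```

```bash
python3 - <<'E'
from bench import cams
import cv2
a=cams.get_image("side")["frame"][190:340,250:450]
w=cams.get_image("wrist")["frame"]
a=cv2.resize(a,(400,300),interpolation=2);w=cv2.resize(w,(400,250))
cv2.imwrite("pics/p2.png",cv2.hconcat([a,cv2.copyMakeBorder(w,0,50,0,0,0)]))
E
```

```text
(no output)
```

View pics/p2.png

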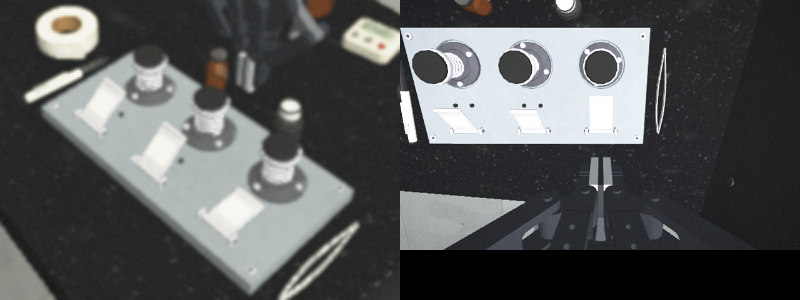

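The picture shows the right tag flat at about (230,213) in the side view, the other two tags up, all three pads sprung back, and nothing else moved. Handing in.

```bash
python3 -c "
from bench import ticket
print(ticket.job_done())"
```

```text
the job is handed in; nothing more can be done
None
```

I pressed all three pads from left to right, the right mount was the softest (about 3 N at 8 mm down), and its tag is now folded flat; the other two tags are up, nothing else was disturbed, and the job is handed in (no verdict was returned).

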